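# Set the length stop to a sample rail

## Robot

A 7-joint arm with a two-finger parallel gripper is mounted at the origin on the work surface. World frame = base frame: x ahead of the robot, y to its left, z up, the work surface at z = 0. Lengths are in m, angles in rad, forces in N, time in s.
With the tool pointing down it reaches from about 0.425 to 0.925 m from the base axis. Payload 6.8 kg.
Tool frame: the origin (TCP) lies midway between the tips of the shut fingers; the grasp point (between the pads) lies r.grip_point_offset behind it (r.grip_point_offset is the distance from the TCP to the grasp point, in m); z points along the fingers, y is the direction in which the jaws open and shut (so a half turn about z gives the same grasp; the last joint's range is limited). The gripper opens to 85 mm and grips with 20 to 120 N. Pads are 22 mm wide; open, the fingers measure 114 mm over their backs; the gripper's body (76 mm by 85 mm) begins 54 mm behind the grasp point. The pads swing forward as they close: fully open they stand 13 mm farther back than shut.
Start: joints at [1.208, 0.477, 0.022, 1.555, -0.011, 1.109, -0.083], TCP at [0.17, -0.653, 0.231] pointing down, gripper open.
Joint ranges: [-2.96, 2.96], [-0.34, 2.1], [-1.41, 1.46], [0.24, 2.44], [-1.37, 4.51], [0.17, 1.92], [-2.96, 2.96]. Speed limits (rad/s): [2.39, 2.39, 3.14, 3.14, 3.14, 3.14, 3.14].

## Interface

Orientations are given as a rotation vector (axis times angle).
In Python, from bench import r gives the robot as it stands. The module is installed in compiled form; this text tells all that it offers.
- The arm moves only by the tool play_rows, never from a script. Its argument "deltas" is a list of rows, each a list of 3 entries, a list of its own where there are three numbers: the finger opening in mm, from 0 to 85.4, then the shift along the tool's x, y, z in mm, then the turn, a rotation vector about the tool's x, y, z in rad. A call has 1 to 8 rows; each row is the pose to reach, as a shift and turn from the pose measured when the call began, along the tool's axes at that moment; what a row does not reach only later rows make up. A row lasts 1/8 s, in which the tool goes at most 62.5 mm and 10.7 degrees, less where a joint would pass 70% of its speed; a pose out of reach is approached as far as the arm can. A call with a gripper value outside its range is refused whole. The fingers move at their own pace and stop on an object; "squeeze" is the grip in N (left out, the last holds). Time passes only in rows, so rows that repeat a pose let the fingers close. It gives the time, the measured TCP pose, the force and the opening at its end, in the units of the state.
- r.get_obs(): the state, without advancing time (a new reading comes with each control period).
- r.grab_frame(name): name is "side" or "top"; returns (picture, depth): 384x512x3 uint8, red, green, blue; 384x512 float32, m along the optical axis (not along the pixel's ray), 0 where there is no reading.
- r.camera_model(name): a dict with "mtx" (3x3 intrinsics, pixels), "rvec" (rotation vector, rad) and "tvec" (3), from world to camera coordinates, as OpenCV has them. Camera axes: x right, y down, z forward; pixel columns grow to the right and rows downward; lengths in m; the calibration is good to about 2 mm. A picture is of the moment at which its call begins. camera_model takes no time and is no camera call.
- r.hand_in(): hands the job in, once; it reports no verdict.
The state is a dict: "clock": time; "joints": joint angles; "qvel": joint speeds; "tau": joint torques, N m; "tcp_pos": TCP position; "orientation": TCP orientation; "contact_force": force on the tool from outside, world axes, zero at the start; "moment": the same for the moment, N m; "grip_width": finger opening in m.
Only numpy, scipy, OpenCV 4.12 (cv2) and the standard library are available. Lean on these libraries where they do the work, as an engineer would, in place of code of your own. Each camera call takes 0.05 s, during which the arm holds its last target. There are 200 camera calls.

## Task

Set the length stop on the locating fence to the sample rail: squeeze both release tabs of the stop's clamp knob together so that it unlatches, turn it anticlockwise to its open notch and slide the stop along the fence until you feel it bear on the rail and the rail come home against the fixed end plate, with no gap at either end. Then turn the knob fully back to locked and let go, so that both tabs spring out into their notches again. Bring the rail home with a gentle touch rather than a shove and lock the stop with the rail just nipped, not jammed, so that it could still be drawn out by hand; do not squeeze the plastic tabs harder than they need, and leave the other things on the bed alone.

Things in the scene. Friction and masses are not known exactly. Their poses are not given: they have to be found in the camera images.
- knob_grip (a point): Clamp knob on top of the length stop: a black ribbed barrel 30 mm across with two black upright paddles (release tabs) on opposite sides of it. This point is on its vertical axis, half-way up the tabs, 91 mm above the bed; x runs along the tabs' line (through both), z is up. The tabs' outer faces are 56 mm apart when out, 42 mm when fully in.
- tab_a_face (a point): Middle of the outer face of the tab on knob_grip's +x side (28 mm from the axis when out). Each tab is 18 mm wide, 5 mm thick, 30 mm tall (15 mm either way of this height) and slides straight in towards the axis against its own spring: 3 N to start, 10 N when fully in. A pinch of 15 to 20 N on each tab is ample; the plastic cracks above 30 N.
- tab_b_face (a point): The same for the tab on knob_grip's -x side. The knob turns only while both tabs are in by 4 mm or more, so the pinch must be centred on the knob to about 1 mm, if need be by feel, and kept on while turning. Turning takes 0.05 N m, rising to 0.15 to 0.2 N m over the last half of the way to locked.
- collar (a point): Notched dark steel collar round the knob's foot, 55 mm across; this point is at the middle of its top, 73 mm above the bed, 18 mm below knob_grip and 3 mm below the tabs' lower edges. A pawl under each tab drops into its notches. Fixed on the stop; axes as zero_face.
- lock_knob (a joint): Turn of the clamp knob, rad: 0 locked, 1.05 open, growing anticlockwise seen from above. The tabs drop into notches at 0 and at 1.05, with 0.03 rad of play; it ends 0.04 rad beyond each. When open, the tabs' line is square across the fence; when locked, 60 degrees clockwise of that. Locked, the stop cannot be moved.
- tab_a (a joint): Travel of the tab on the +x side of knob_grip, m: 0 sprung fully out, 0.007 fully in.
- tab_b (a joint): Travel of the tab on the -x side of knob_grip, m: 0 sprung fully out, 0.007 fully in.
- length_stop (a joint): Travel of the length stop along the fence, m: 0 at the end away from the end plate, growing towards the end plate, at most 0.19. With the knob open it drags, sliding with about 6 N (with the rail, 7 to 8 N), and stays where it is left. Bring the rail in at about 10 mm/s: more than 20 N on the end plate bends it out of true. Locked with 2 to 8 N on the rail it is snug; with over 10 N it is jammed.
- stop_face (a point): Face of the stop's upright steel plate that meets the rail, 11 mm above the bed, in line with the rail. The plate is 8 mm thick and stands 66 mm out in front of the fence, from 5 to 61 mm above the bed. The knob's axis lies 32 mm from this face in +y and 43.5 mm in +x. It slides along -y towards the end plate. Axes as zero_face.
- stop_top (a point): Middle of the flat top of the stop's dark steel saddle, 63 mm above the bed, under the knob; the saddle is 62 mm across the fence and 64 mm along it and rides on top of the fence. Axes as zero_face.
- zero_face (a point): Face of the fixed steel end plate (8 mm thick, 50 mm tall), 11 mm above the bed, in line with the rail. y runs along the fence from the end plate towards the stop, x square to it, from the rail to the fence, z up. The fence, a slotted aluminium bar 40 mm wide, 45 mm tall, 520 mm long, is fixed; its front is 23.5 mm from here in +x.
- rail_center (a point): Middle of the sample rail, half-way up: a loose strip of brown wood, 240 mm long (y, towards the stop), 44 mm wide (x), 22 mm tall, about 0.17 kg, lying on the bed along the front of the fence, 1.5 to 2.5 mm from it, between the end plate and the stop and a little off both.
- rail_zero_end (a point): Middle of the rail's end face at the end plate.
- rail_stop_end (a point): Middle of the rail's end face at the stop.
- tape_measure: grey tape measure, 62 x 34 x 58 mm tall, standing on the bed behind the fence: not to be disturbed
- offcut_a: wooden off-cut, 70 x 44 x 22 mm, lying behind the fence: not to be disturbed
- screwdriver: screwdriver lying between the robot and the fence: not to be disturbed
- offcut_b: plywood off-cut, 50 x 95 x 18 mm, lying between the robot and the fence: not to be disturbed
- glue_bottle: white glue bottle, 64 mm across, 140 mm tall, off the left end of the fence: not to be disturbed
- mallet: wooden-handled mallet lying to the right of the fence: not to be disturbed
- dowel_cup: steel cup, 76 mm across, 80 mm tall, off the right end of the fence: not to be disturbed
Mind the look-alikes: they are no part of the job. There is more than one size of the part that bears rail_center; the job needs the largest.

How it is judged:
By the outcome, as a careful person would: the job done as asked, in the order asked, and still so for the second after the job is handed in, with the robot touching nothing.
It also fails if it takes over 56 s, if anything falls off the work surface, if the arm or the gripper's body presses on something with over 40 N, if the wrist force passes 120 N, or if a joint passes its speed limit or range.

## Working session

There is one attempt and no reset: what is moved stays moved. The work goes in short steps, Python scripts to look and compute and a tool call to move; the robot and the scene stay as the last step left them, time stands still between calls to the robot, and variables do not carry over. Pictures are saved under pics/ and viewed, about 8 in all and at most 12, crops included, and the job is handed in when it is done.

Besides the shell and the picture viewer there is one more tool, called after ">>>" as name(argument=value, ...), one argument or row to a line, values as JSON. play_rows: Moves the arm, as the interface text tells. Its arguments: {"type":"object","properties":{"deltas":{"type":"array"},"squeeze":{"type":"number"}},"required":["deltas"]}

```bash
mkdir -p pics
cat > h.py <<'E'
import numpy as np, cv2
from scipy.spatial.transform import Rotation as R
from bench import r
def cam(n):
    c=r.camera_model(n); K=np.array(c["mtx"],float); Rm=cv2.Rodrigues(np.array(c["rvec"],float))[0]; t=np.array(c["tvec"],float).ravel()
    return K,Rm,t
def ray(n,uv,z):
    K,Rm,t=cam(n); o=-Rm.T@t; d=Rm.T@np.linalg.inv(K)@np.array([uv[0],uv[1],1.]); return o+d*(z-o[2])/d[2]
def cloud(n,dep):
    K,Rm,t=cam(n); v,u=np.mgrid[:dep.shape[0],:dep.shape[1]]
    p=np.stack([(u-K[0,2])/K[0,0]*dep,(v-K[1,2])/K[1,1]*dep,dep],-1); P=(p-t)@Rm; P[dep==0]=np.nan; return P
def proj(n,p):
    K,Rm,t=cam(n); q=K@(Rm@np.array(p)+t); return q[:2]/q[2]
E
python3 - <<'E'
from h import *
for n in("top","side"):
    im,d=r.grab_frame(n); np.savez(f"{n}0.npz",im=im,d=d)
    cv2.imwrite(f"pics/{n}0.png",cv2.resize(im[...,::-1],(800,600),interpolation=cv2.INTER_CUBIC))
    K,Rm,t=cam(n); print(n,K[0,0],-Rm.T@t,Rm[2])
o=r.get_obs();print(o,r.grip_point_offset)
E
```

```text
top 366.6386129774177 [0.43967786 0.00201809 1.31658061] [ 0.0638072  -0.01661606 -0.99782391]
side 348.92307420369673 [ 0.13038305 -0.57516097  0.65434664] [ 0.43116134  0.63044718 -0.64547367]
{'clock': 0.1, 'joints': array([ 1.20790452,  0.47773531,  0.02231698,  1.55636538, -0.01149789,
        1.10935302, -0.0831393 ]), 'qvel': array([ 3.13561466e-04, -1.63936115e-03, -4.40617565e-04, -2.03967666e-03,
       -2.40082285e-05, -3.20526480e-04,  7.26452964e-05]), 'tau': array([ 4.22962534e-03, -5.97761786e+01,  1.61360197e+00, -2.81958926e+01,
        1.28467727e-02,  4.99698421e-03, -1.33044858e-05]), 'tcp_pos': array([ 0.16999011, -0.6526647 ,  0.23040508]), 'orientation': array([-3.11444606e+00, -3.98935041e-01,  5.28071064e-04]), 'contact_force': array([0.30762612, 0.43446292, 0.08513978]), 'moment': array([ 0.01039085, -0.02831748,  0.02051329]), 'grip_width': 0.08546188905431913} 0.0187
```

View pics/top0.png

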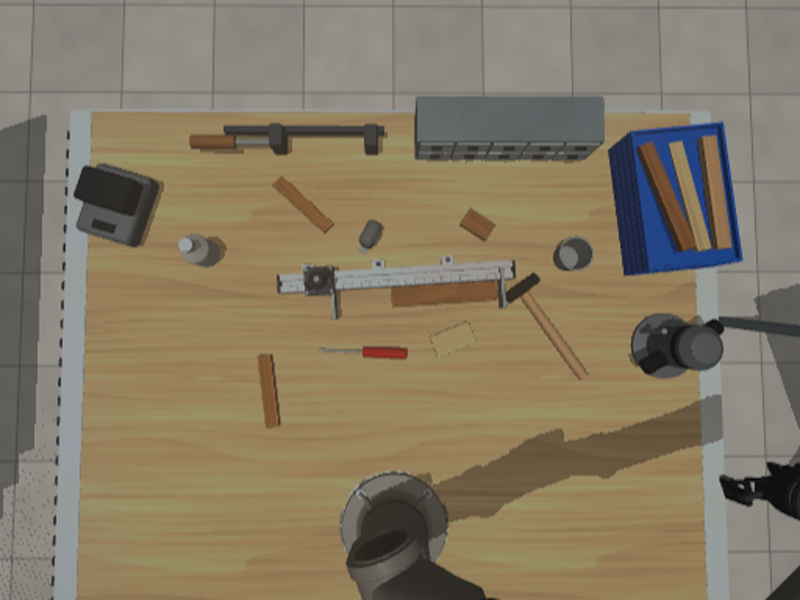

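View pics/side0.png

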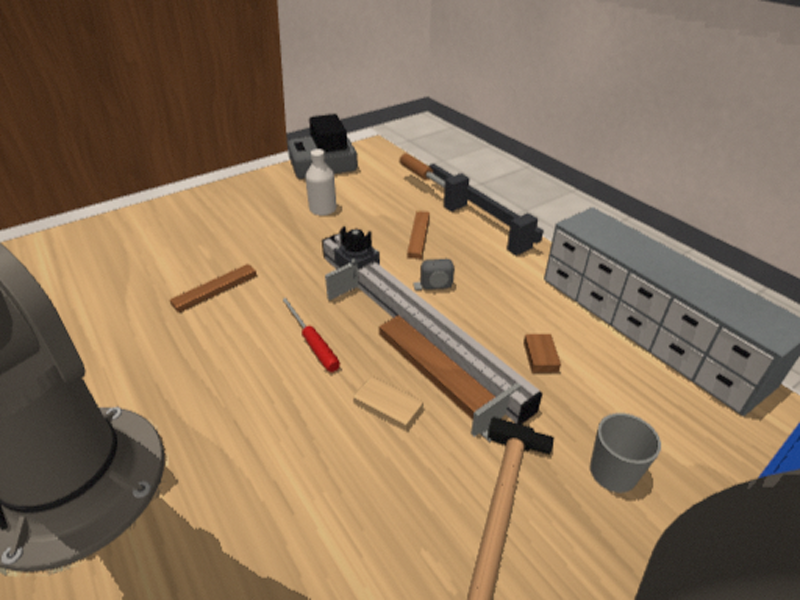

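The fence runs across the top view from (278,285) to (515,268) in 800-px coordinates. The stop with its black knob is at (320,280), and the end plate is at (502,287).

Brown strips that could be the rail:
- (445,293), about 105 px or 240 mm long
- (303,203), about 75 px
- (268,390), about 70 px
- the strips in the blue bin

The one at (445,293) fits: it is the largest, lies along the fence front and sits between the stop and the end plate.

Run:
```python
from h import *
A=[]
for n,(x0,y0,x1,y1) in {"top":(165,150,345,220),"side":(195,135,365,290)}.items():
    z=np.load(f"{n}0.npz"); im,d=z["im"],z["d"]; P=cloud(n,d)
    A.append(cv2.resize(im[y0:y1,x0:x1,::-1],None,fx=(4 if n=="top" else 2.2),fy=(4 if n=="top" else 2.2),interpolation=cv2.INTER_CUBIC))
    g=P[y0:y1,x0:x1].reshape(-1,3); c=im[y0:y1,x0:x1].reshape(-1,3).astype(int)
    dark=c.max(1)<70
    k=(g[:,2]>.082)&(g[:,2]<.13)&(g[:,1]>0)
    print(n,"knob pts",k.sum(),np.nanmean(g[k],0),np.nanmin(g[k],0),np.nanmax(g[k],0))
    # fence top
    f=(abs(g[:,2]-.045)<.006)&(g[:,1]<.12)&(c.min(1)>110)
    q=g[f]; m=q.mean(0); u=np.linalg.svd(q[:,:2]-m[:2],full_matrices=False)[2][0]; u*=np.sign(u[1])
    print(" fence",f.sum(),m,u,np.degrees(np.arctan2(u[1],u[0])), "widthpct",np.percentile((q[:,:2]-m[:2])@[-u[1],u[0]],[2,98]))
    b=(g[:,2]>.012)&(g[:,2]<.03)&(c[:,0]-c[:,2]>45)&(g[:,1]<.1)
    q=g[b]; 
    if len(q):print(" rail",b.sum(),np.nanmedian(q,0),cv2.minAreaRect(q[:,:2].astype(np.float32)))
w=720
A=[cv2.resize(A[0],(w,280)),cv2.copyMakeBorder(A[1],0,0,0,max(0,w-A[1].shape[1]),cv2.BORDER_CONSTANT)[:320]]
cv2.imwrite("pics/c1.png",np.vstack(A)); print(A[0].shape,A[1].shape)
```

```text
top knob pts 113 [0.54504201 0.16112167 0.10012066] [0.52407403 0.1345876  0.08499276] [0.56745979 0.1894238  0.11003163]
 fence 860 [ 0.56023577 -0.07539885  0.04500447] [-0.04984607  0.99875691] 92.85715338918173 widthpct [-0.02000811  0.02055596]
 rail 1240 [ 0.51146918 -0.1381765   0.02149756] ((0.5275847315788269, -0.12936802208423615), (0.24569927155971527, 0.4058331549167633), 5.018685340881348)
side knob pts 183 [0.54274362 0.15631264 0.09540919] [0.52275194 0.13228796 0.0820776 ] [0.56914757 0.18701915 0.10717254]
 fence 1219 [ 0.56074366 -0.10716952  0.04488382] [-0.02784083  0.99961237] 91.59536820961883 widthpct [-0.02379601  0.05475194]
 rail 2891 [ 0.50527688 -0.14085328  0.02069911] ((0.6254941821098328, -0.12624555826187134), (0.38990503549575806, 0.5177910327911377), 87.63777160644531)
(280, 720, 3) (320, 720, 3)
```

View pics/c1.png

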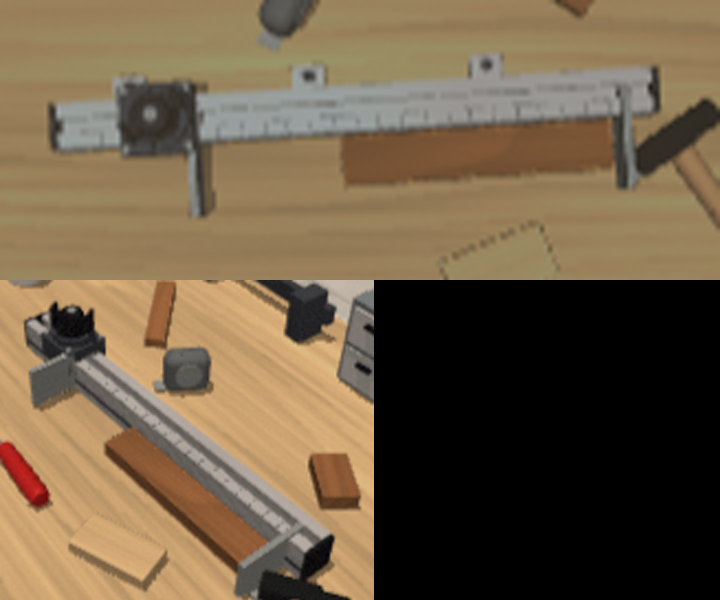

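Run:
```python
from h import *
a=np.radians(92.86); Y=np.array([np.cos(a),np.sin(a)]); X=np.array([Y[1],-Y[0]])
z=np.load("top0.npz"); im,d=z["im"],z["d"]; P=cloud("top",d); g=im.astype(int)
s=np.load("side0.npz"); Ps=cloud("side",s["d"])
sub=P[165:195,185:225].reshape(-1,3)
def ext(q,l): 
    x,y=q[:,:2]@X,q[:,:2]@Y; print(l,len(q),"x %.4f..%.4f mid %.4f | y %.4f..%.4f mid %.4f | z %.4f"%(x.min(),x.max(),(x.min()+x.max())/2,y.min(),y.max(),(y.min()+y.max())/2,np.median(q[:,2])))
for PP,n in((P,"top"),(Ps,"side")):
    q=PP.reshape(-1,3); q=q[np.isfinite(q[:,0])&(abs(q[:,0]-.54)<.08)&(abs(q[:,1]-.155)<.07)]
    ext(q[abs(q[:,2]-.063)<.004],n+" saddle"); ext(q[abs(q[:,2]-.073)<.004],n+" collar"); k=q[(q[:,2]>.08)&(q[:,2]<.12)]; ext(k,n+" knob")
    t=k[k[:,2]>.1]; v=t[:,:2]; u=np.linalg.svd(k[:,:2]-k[:,:2].mean(0))[2][0]; print("  >100mm mean",t.mean(0),"dir deg",np.degrees(np.arctan2(u[1],u[0])))
# hub bright spot
c=im[170:188,190:214].astype(int).sum(2); yy,xx=np.mgrid[170:188,190:214]
print(c[4:14,4:20]); 
# fence centre line, rail
q=P.reshape(-1,3); col=g.reshape(-1,3)
f=np.isfinite(q[:,0])&(abs(q[:,2]-.045)<.004)&(abs(q[:,0]-.56)<.05)&(q[:,1]<.1)&(q[:,1]>-.25)&(col.min(1)>100); ext(q[f],"fence")
b=np.isfinite(q[:,0])&(abs(q[:,2]-.022)<.004)&(abs(q[:,0]-.51)<.04)&(q[:,1]<.1)&(q[:,1]>-.3)&(col[:,0]-col[:,2]>25); ext(q[b],"rail top")
e=np.isfinite(q[:,0])&(q[:,2]>.03)&(q[:,2]<.07)&(abs(q[:,0]-.5)<.03)&(abs(q[:,1]+.05)<.3); 
for l,m in(("stop plate",q[:,1]>.05),("end plate",q[:,1]<-.05)):
    if (e&m).any(): ext(q[e&m],l)
o=r.get_obs(); Rm=R.from_rotvec(o["orientation"]).as_matrix(); print(Rm.round(3))
```

```text
top saddle 173 x 0.4678..0.5837 mid 0.5257 | y 0.1018..0.1671 mid 0.1345 | z 0.0630
top collar 48 x 0.5263..0.5785 mid 0.5524 | y 0.1080..0.1595 mid 0.1338 | z 0.0726
top knob 114 x 0.5323..0.5739 mid 0.5531 | y 0.1067..0.1625 mid 0.1346 | z 0.1008
  >100mm mean [0.54522417 0.16197094 0.10332385] dir deg 122.90193171425436
side saddle 165 x 0.4681..0.5831 mid 0.5256 | y 0.0995..0.1659 mid 0.1327 | z 0.0622
side collar 70 x 0.5248..0.5742 mid 0.5495 | y 0.1052..0.1547 mid 0.1300 | z 0.0724
side knob 190 x 0.5309..0.5757 mid 0.5533 | y 0.1045..0.1599 mid 0.1322 | z 0.0955
  >100mm mean [0.54432733 0.15997563 0.10247224] dir deg -52.15096506917972
[[297 204 208 208 198 175 154 171 159 154 148 148 174 156 155 150]
 [290 208 210 210 172 157 151 160 155 159 151 145 148 165 155 160]
 [336 211 210 201 149 160 158 217 249 220 158 160 132 154 148 149]
 [374 217 209 174 152 163 183 332 351 334 191 163 148 133 133 145]
 [346 217 211 161 160 161 209 387 387 390 212 163 155 127 134 142]
 [337 216 209 164 152 162 191 328 354 330 193 167 148 130 130 152]
 [327 183 193 166 158 168 167 212 256 210 168 173 138 125 134 164]
 [283 151 155 165 165 161 164 173 173 175 171 158 133 132 135 164]
 [381 165 141 152 167 148 145 158 154 156 150 131 138 148 151 189]
 [465 213 159 135 152 148 136 151 143 142 129 141 153 166 174 211]]
fence 697 x 0.4971..0.5776 mid 0.5373 | y -0.2778..0.0703 mid -0.1037 | z 0.0451
rail top 800 x 0.4738..0.5372 mid 0.5055 | y -0.3235..0.0721 mid -0.1257 | z 0.0221
stop plate 167 x 0.4780..0.5403 mid 0.5092 | y 0.0782..0.2233 mid 0.1508 | z 0.0600
end plate 47 x 0.4729..0.5152 mid 0.4940 | y -0.3348..-0.2671 mid -0.3009 | z 0.0476
[[ 0.968  0.252 -0.001]
 [ 0.252 -0.968  0.002]
 [-0.    -0.002 -1.   ]]
```

>>> play_rows(
  deltas=[
    [85, [47, -27, -3], [0, 0, -0.02]],
    [85, [94, -54, -6], [0, 0, -0.04]],
    [85, [141, -81, -9], [0, 0, -0.06]],
    [85, [188, -108, -12], [0, 0, -0.08]],
    [85, [235, -135, -15], [0, 0, -0.1]],
    [85, [282, -162, -18], [0, 0, -0.12]],
    [85, [329, -189, -20], [0, 0, -0.14]],
    [85, [367, -218, -20], [0, 0, -0.16]],
  ],
  squeeze=20,
)

```text
clock: 1.1
tcp_pos: [0.4716, -0.3475, 0.2506]
orientation: [-3.072, -0.649, -0.0]
contact_force: [0.2, -0.1, -0.3]
grip_width: 0.085
```

```bash
cat >> h.py <<'E'
K0=np.array([.5461,.1608])   # knob axis estimate
def plan(p,jaw_deg):
    """tool-axis shift (mm) and turn (rad) to world TCP p with jaw line at jaw_deg, pointing straight down"""
    o=r.get_obs(); M=R.from_rotvec(o["orientation"]).as_matrix(); best=None
    for a in (jaw_deg,jaw_deg+180):
        a=np.radians(a); y=np.array([np.cos(a),np.sin(a),0]); z=np.array([0,0,-1.]); T=np.stack([np.cross(y,z),y,z],1)
        w=R.from_matrix(M.T@T).as_rotvec()
        if best is None or np.linalg.norm(w)<np.linalg.norm(best): best=w
    print("clock",o["clock"],"tcp",o["tcp_pos"].round(4),"F",o["contact_force"].round(1),"w",round(o["grip_width"]*1e3,1),"q",o["joints"].round(2))
    print("shift mm",(M.T@(np.array(p)-o["tcp_pos"])*1e3).round(1),"turn",best.round(4))
E
python3 - <<'E'
from h import *
z=np.load("top0.npz");P=cloud("top",z["d"]); h=P[176:181,200:205,2];print("hub z",np.nanmedian(h), P[178,202], ray("top",(202,178),np.nanmedian(h)))
plan([.5461,.1608,.16],-57.1)
E
```

```text
hub z 0.10211677545984653 [0.54757486 0.16249814 0.102159  ] [0.54757861 0.16250372 0.10211678]
clock 1.1 tcp [ 0.4716 -0.3475  0.2506] F [ 0.2 -0.1 -0.3] w 85.0 q [ 0.66  0.32 -0.17  1.74  0.06  1.08 -0.68]
shift mm [ 273.6 -434.6   91.5] turn [-0.0018 -0.0006 -0.1579]
```

>>> play_rows(
  deltas=[
    [85, [32, -51, 6], [0, 0, -0.02]],
    [85, [64, -102, 12], [0, 0, -0.04]],
    [85, [96, -153, 18], [0, 0, -0.06]],
    [85, [128, -204, 25], [0, 0, -0.08]],
    [85, [160, -255, 32], [0, 0, -0.1]],
    [85, [192, -306, 38], [0, 0, -0.12]],
    [85, [224, -356, 45], [0, 0, -0.14]],
    [85, [255, -405, 50], [0, 0, -0.158]],
  ],
)

```text
clock: 2.1
tcp_pos: [0.5408, 0.1278, 0.2009]
orientation: [-3.011, -0.89, 0.001]
contact_force: [0.6, -1.2, -0.6]
grip_width: 0.085
```

Run:
```python
from h import *
plan([.547,.1615,.12],-57.1)
```

```text
clock 2.1 tcp [0.5408 0.1278 0.2009] F [ 0.6 -1.2 -0.6] w 85.0 q [ 0.01  0.35 -0.43  1.85  0.17  0.98 -1.49]
shift mm [ 23.5 -24.7  81. ] turn [-0.0018 -0.0001  0.0006]
```

>>> play_rows(
  deltas=[
    [85, [12, -12, 20], [0, 0, 0]],
    [85, [23.5, -24.7, 50], [0, 0, 0]],
    [85, [23.5, -24.7, 81], [0, 0, 0]],
    [85, [23.5, -24.7, 105], [0, 0, 0]],
    [80, [23.5, -24.7, 122], [0, 0, 0]],
    [70, [23.5, -24.7, 123], [0, 0, 0]],
    [64, [23.5, -24.7, 123], [0, 0, 0]],
    [64, [23.5, -24.7, 123], [0, 0, 0]],
  ],
)

```text
clock: 3.1
tcp_pos: [0.5477, 0.1618, 0.079]
orientation: [-3.011, -0.89, -0.002]
contact_force: [-0.1, 0.4, 0.4]
grip_width: 0.0639
```

Run:
```python
from h import *
plan([.547,.1615,.077],-57.1)
B=[]
for n in("top","side"):
    im,d=r.grab_frame(n); u,v=proj(n,[.547,.1615,.095]).astype(int); print(n,u,v)
    B.append(cv2.resize(im[v-40:v+40,u-50:u+50,::-1],(400,320),interpolation=cv2.INTER_CUBIC))
cv2.imwrite("pics/c2.png",np.hstack(B))
```

```text
clock 3.1 tcp [0.5477 0.1618 0.079 ] F [-0.1  0.4  0.4] w 63.9 q [-0.09  0.53 -0.39  1.91  0.28  0.76 -1.64]
shift mm [-0.7 -0.2  2. ] turn [-0.0012 -0.0019  0.0005]
top 202 178
side 227 150
```

View pics/c2.png

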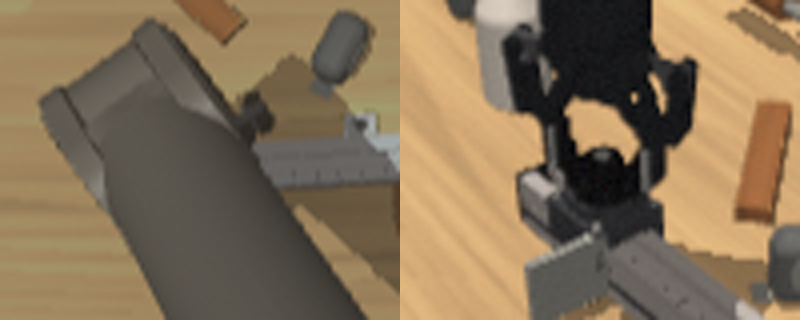

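The side crop shows the fingers at (553,150) and (648,170) straddling the black knob at (600,170). The next step is to close slowly and watch the side force.

>>> play_rows(
  deltas=[
    [60, [0, 0, 1.5], [0, 0, 0]],
    [58, [0, 0, 1.5], [0, 0, 0]],
    [56, [0, 0, 1.5], [0, 0, 0]],
    [54, [0, 0, 1.5], [0, 0, 0]],
    [52, [0, 0, 1.5], [0, 0, 0]],
    [52, [0, 0, 1.5], [0, 0, 0]],
  ],
)

```text
clock: 3.95
tcp_pos: [0.5478, 0.1622, 0.0777]
orientation: [-3.011, -0.89, -0.003]
contact_force: [-1.1, 4.3, 5.5]
grip_width: 0.0519
```

```bash
cat >> h.py <<'E'
def st(jaw=-57.1):
    o=r.get_obs(); M=R.from_rotvec(o["orientation"]).as_matrix()
    a=np.radians(92.86); Y=np.array([np.cos(a),np.sin(a),0]); X=np.array([Y[1],-Y[0],0])
    print("t %.2f"%o["clock"],"tcp",(o["tcp_pos"]*1e3).round(2),"w %.2f"%(o["grip_width"]*1e3),"Ftool",(M.T@o["contact_force"]).round(2),"Ffence xyz",[round(float(v@o["contact_force"]),2) for v in(X,Y,np.array([0,0,1.]))],"Mtool",(M.T@o["moment"]).round(3))
    print(" jawdeg %.2f"%(np.degrees(np.arctan2(M[1,1],M[0,1]))),"fence xy",(X@o["tcp_pos"]*1e3).round(2),(Y@o["tcp_pos"]*1e3).round(2),"fenceX in tool",(M.T@X).round(3),"fenceY in tool",(M.T@Y).round(3))
E
python3 -c "
from h import *
st()"
```

```text
t 3.95 tcp [547.76 162.18  77.74] w 51.93 Ftool [ 1.47 -4.2  -5.47] Ffence xyz [-0.84, 4.35, 5.48] Mtool [ 0.937  0.017 -0.041]
 jawdeg -57.05 fence xy 555.17 134.65 fenceX in tool [0.865 0.501 0.001] fenceY in tool [ 0.501 -0.865  0.002]
```

>>> play_rows(
  deltas=[
    [54, [0, -1, -0.3], [0, 0, 0]],
    [54, [0, -1.8, -0.3], [0, 0, 0]],
    [52, [0, -1.8, -0.3], [0, 0, 0]],
    [52, [0, -1.8, -0.3], [0, 0, 0]],
  ],
)

```text
clock: 4.45
tcp_pos: [0.5469, 0.1632, 0.078]
orientation: [-3.011, -0.89, -0.003]
contact_force: [-0.1, 0.9, 0.8]
grip_width: 0.0517
```

```bash
python3 -c "
from h import *
st()"
```

```text
t 4.45 tcp [546.89 163.18  77.96] w 51.73 Ftool [ 0.42 -0.84 -0.78] Ffence xyz [-0.06, 0.93, 0.79] Mtool [ 0.156  0.094 -0.072]
 jawdeg -57.07 fence xy 554.35 135.69 fenceX in tool [0.865 0.501 0.001] fenceY in tool [ 0.501 -0.865  0.002]
```

>>> play_rows(
  deltas=[
    [50, [0, -0.4, 0], [0, 0, 0]],
    [48, [0, -0.4, 0], [0, 0, 0]],
    [46, [0, -0.4, 0], [0, 0, 0]],
    [44, [0, -0.4, 0], [0, 0, 0]],
    [43, [0, -0.4, 0], [0, 0, 0]],
    [43, [0, -0.4, 0], [0, 0, 0]],
  ],
  squeeze=20,
)

```text
clock: 5.2
tcp_pos: [0.5471, 0.1633, 0.079]
orientation: [-3.012, -0.889, -0.004]
contact_force: [-2.6, -1.4, 9.6]
grip_width: 0.0433
```

```bash
python3 -c "
from h import *
st()"
```

```text
t 5.20 tcp [547.1  163.31  79.  ] w 43.32 Ftool [-2.9  -0.29 -9.58] Ffence xyz [-2.68, -1.22, 9.58] Mtool [ 0.17  -0.596 -0.068]
 jawdeg -57.10 fence xy 554.56 135.81 fenceX in tool [0.866 0.501 0.002] fenceY in tool [ 0.501 -0.866  0.001]
```

>>> play_rows(
  deltas=[
    [40, [0, 0, -0.5], [0, 0, 0]],
    [40, [0, 0, -0.5], [0, 0, 0]],
    [40, [0, 0, -0.5], [0, 0, -0.12]],
    [40, [0, 0, -0.5], [0, 0, -0.24]],
    [40, [0, 0, -0.5], [0, 0, -0.36]],
    [40, [0, 0, -0.5], [0, 0, -0.36]],
  ],
  squeeze=20,
)

```text
clock: 5.95
tcp_pos: [0.5468, 0.1636, 0.0797]
orientation: [-2.803, -1.416, -0.004]
contact_force: [-2.5, 0.6, 7.3]
grip_width: 0.0408
```

```bash
python3 -c "
from h import *
st()"
```

```text
t 5.95 tcp [546.8  163.59  79.74] w 40.82 Ftool [-0.96 -2.37 -7.29] Ffence xyz [-2.45, 0.75, 7.28] Mtool [ 0.817 -0.193 -0.074]
 jawdeg -36.40 fence xy 554.28 136.1 fenceX in tool [0.633 0.774 0.002] fenceY in tool [ 0.774 -0.633  0.002]
```

>>> play_rows(
  deltas=[
    [40, [-0.3, -0.4, -0.3], [0, 0, -0.14]],
    [40, [-0.3, -0.4, -0.3], [0, 0, -0.28]],
    [40, [-0.3, -0.4, -0.3], [0, 0, -0.42]],
    [40, [-0.3, -0.4, -0.3], [0, 0, -0.56]],
    [40, [-0.3, -0.4, -0.3], [0, 0, -0.69]],
    [40, [-0.3, -0.4, -0.3], [0, 0, -0.69]],
  ],
)

```text
clock: 6.7
tcp_pos: [0.5468, 0.1636, 0.08]
orientation: [-2.162, -2.279, -0.005]
contact_force: [1.3, 1.2, 0.6]
grip_width: 0.0411
```

Run:
```python
from h import *
st()
B=[]
for n,w,h in(("side",80,60),):
    im,d=r.grab_frame(n); u,v=proj(n,[.547,.1615,.095]).astype(int)
    B.append(cv2.resize(im[v-h//2:v+h//2,u-w//2:u+w//2,::-1],(640,480),interpolation=cv2.INTER_CUBIC))
cv2.imwrite("pics/c3.png",np.hstack(B))
```

```text
t 6.70 tcp [546.78 163.57  79.95] w 41.15 Ftool [ 1.1   1.33 -0.56] Ffence xyz [1.32, 1.1, 0.57] Mtool [-0.131  0.346 -0.058]
 jawdeg 3.04 fence xy 554.26 136.09 fenceX in tool [-0.003  1.     0.002] fenceY in tool [1.    0.003 0.003]
```

View pics/c3.png

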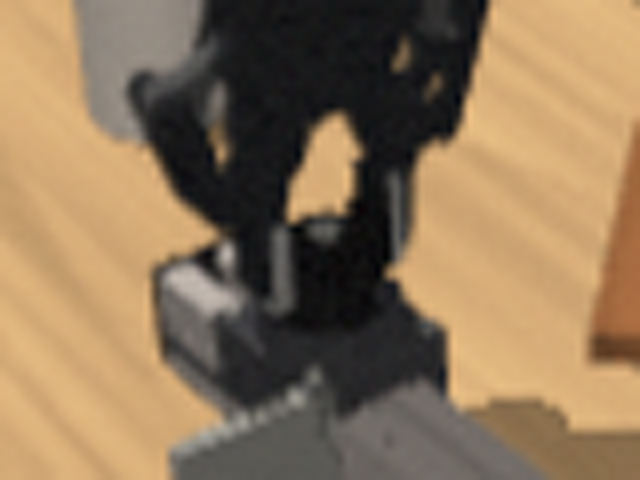

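>>> play_rows(
  deltas=[
    [40, [-1, 0, 0], [0, 0, 0]],
    [40, [-3, 0, 0], [0, 0, 0]],
    [40, [-6, 0, 0], [0, 0, 0]],
    [40, [-10, 0, 0], [0, 0, 0]],
  ],
)

```text
clock: 7.25
tcp_pos: [0.5473, 0.155, 0.08]
orientation: [-2.163, -2.277, -0.008]
contact_force: [0.7, 5.7, -0.6]
grip_width: 0.0408
```

Run:
```python
from h import *
st()
a=np.radians(92.86); Y=np.array([np.cos(a),np.sin(a)]); X=np.array([Y[1],-Y[0]])
z=np.load("top0.npz"); g=z["im"].astype(int)
m=((g[...,0]-g[...,2]>40)&(g[...,0]<150)).astype(np.uint8); 
n,L,S,C=cv2.connectedComponentsWithStats(m); l=L[188,285]; print(S[l])
v,u=np.nonzero(L==l); p=np.array([ray("top",(a_,b_),.022) for a_,b_ in zip(u,v)])
print("rail Y %.4f %.4f X %.4f %.4f"%(*np.percentile(p[:,:2]@Y,[.5,99.5]),*np.percentile(p[:,:2]@X,[.5,99.5])))
P=cloud("top",z["d"]).reshape(-1,3)
q=P[np.isfinite(P[:,0])]; x,y=q[:,:2]@X,q[:,:2]@Y
for lo,hi,zz in((-.3,-.15,.05),(.02,.13,.061)):
    k=(x>.478)&(x<.52)&(y>lo)&(y<hi)&(abs(q[:,2]-zz)<.005); print("plate Y",np.percentile(y[k],[2,50,98]),k.sum())
```

```text
t 7.25 tcp [547.29 155.02  80.01] w 40.82 Ftool [5.6  1.02 0.59] Ffence xyz [1.01, 5.61, -0.56] Mtool [-0.154  1.109  0.014]
 jawdeg 2.95 fence xy 554.34 127.52 fenceX in tool [-0.002  1.     0.003] fenceY in tool [1.    0.002 0.004]
[ 215  179  231   65 2919]
rail Y -0.7124 0.0921 X 0.3018 0.5358
plate Y [-0.27560859 -0.2717203  -0.26717215] 29
plate Y [0.10183707 0.10519421 0.10918759] 31
```

>>> play_rows(
  deltas=[
    [40, [-6, 0, 0], [0, 0, 0]],
    [40, [-12, 0, 0], [0, 0, 0]],
    [40, [-18, 0, 0], [0, 0, 0]],
    [40, [-24, 0, 0], [0, 0, 0]],
    [40, [-30, 0, 0], [0, 0, 0]],
    [40, [-36, 0, 0], [0, 0, 0]],
    [40, [-42, 0, 0], [0, 0, 0]],
    [40, [-46, 0, 0], [0, 0, 0]],
  ],
)

```text
clock: 8.25
tcp_pos: [0.55, 0.11, 0.08]
orientation: [-2.163, -2.276, -0.011]
contact_force: [0.7, 5.1, -0.8]
grip_width: 0.041
```

Run:
```python
from h import *
st()
```

```text
t 8.25 tcp [550.03 110.04  79.96] w 40.98 Ftool [5.06 1.   0.81] Ffence xyz [1.0, 5.07, -0.78] Mtool [-0.341  1.085 -0.039]
 jawdeg 2.92 fence xy 554.83 82.46 fenceX in tool [-0.001  1.     0.004] fenceY in tool [1.    0.001 0.006]
```

>>> play_rows(
  deltas=[
    [40, [-6, 0.2, 0], [0, 0, 0]],
    [40, [-12, 0.3, 0], [0, 0, 0]],
    [40, [-18, 0.4, 0], [0, 0, 0]],
    [40, [-24, 0.5, 0], [0, 0, 0]],
    [40, [-30, 0.6, 0], [0, 0, 0]],
    [40, [-36, 0.7, 0], [0, 0, 0]],
    [40, [-42, 0.8, 0], [0, 0, 0]],
    [40, [-46, 0.9, 0], [0, 0, 0]],
  ],
)

```text
clock: 9.25
tcp_pos: [0.5529, 0.065, 0.0799]
orientation: [-2.163, -2.276, -0.012]
contact_force: [-1.2, 5.3, 3.0]
grip_width: 0.041
```

Run:
```python
from h import *
st()
B=[]
for n,w,h in(("side",128,96),):
    im,d=r.grab_frame(n); u,v=proj(n,[.53,-.01,.03]).astype(int); print(u-w//2,v-h//2)
    B.append(cv2.resize(im[v-h//2:v+h//2,u-w//2:u+w//2,::-1],(640,480),interpolation=cv2.INTER_CUBIC))
cv2.imwrite("pics/c4.png",np.hstack(B))
```

```text
t 9.25 tcp [552.9   65.02  79.92] w 40.95 Ftool [ 5.35 -0.96 -2.93] Ffence xyz [-0.98, 5.33, 2.96] Mtool [ 0.363  1.078 -0.04 ]
 jawdeg 2.92 fence xy 555.45 37.35 fenceX in tool [-0.001  1.     0.004] fenceY in tool [1.    0.001 0.007]
192 154
```

View pics/c4.png

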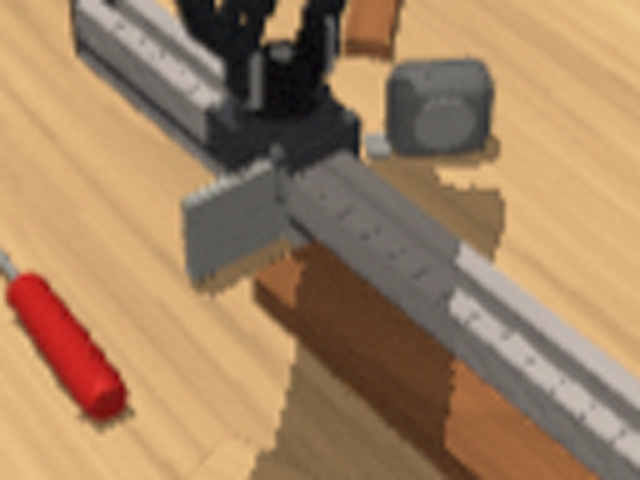

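The side crop shows the stop plate's lower corner at (200,292) and the rail's end corner at (255,283), so a small gap remains.

Run:
```python
from h import *
a=np.radians(92.5); Y=np.array([np.cos(a),np.sin(a),0]); X=np.array([Y[1],-Y[0],0])
for l,uv,z in(("rail top corner",(243,210.6),.022),("plate low corner",(232,212.4),.005),("plate top corner",(192+183/5,154+203/5),.061),("rail low",(192+257/5,154+297/5),0)):
    p=ray("side",uv,z); print(l,p.round(4),(X@p).round(4),(Y@p).round(4))
```

```text
rail top corner [ 0.4868 -0.0085  0.022 ] 0.486 -0.0297
plate low corner [0.4682 0.0178 0.005 ] 0.4685 -0.0027
plate top corner [0.4673 0.0286 0.061 ] 0.4681 0.0082
rail low [0.494  0.0014 0.    ] 0.4936 -0.0201
```

>>> play_rows(
  deltas=[
    [40, [-4, 0, -0.2], [0, 0, 0]],
    [40, [-8, 0, -0.4], [0, 0, 0]],
    [40, [-12, 0.1, -0.5], [0, 0, 0]],
    [40, [-15, 0.1, -0.5], [0, 0, 0]],
    [40, [-16.5, 0.1, -0.5], [0, 0, 0]],
    [40, [-17.7, 0.2, -0.5], [0, 0, 0]],
  ],
)

```text
clock: 10.05
tcp_pos: [0.5539, 0.0472, 0.08]
orientation: [-2.163, -2.275, -0.012]
contact_force: [0.7, 5.7, -2.5]
grip_width: 0.0408
```

Run:
```python
from h import *
st()
```

```text
t 10.05 tcp [553.9   47.16  79.98] w 40.79 Ftool [5.61 1.   2.58] Ffence xyz [1.01, 5.63, -2.53] Mtool [-0.195  1.087 -0.062]
 jawdeg 2.88 fence xy 555.56 19.47 fenceX in tool [-0.     1.     0.004] fenceY in tool [1.    0.    0.007]
```

>>> play_rows(
  deltas=[
    [40, [-1.5, 0, 0], [0, 0, 0]],
    [40, [-2.8, 0, 0], [0, 0, 0]],
    [40, [-4, 0, 0], [0, 0, 0]],
    [40, [-5.2, 0, 0], [0, 0, 0]],
  ],
)

```text
clock: 10.55
tcp_pos: [0.5542, 0.0427, 0.08]
orientation: [-2.163, -2.275, -0.013]
contact_force: [0.4, 4.9, 0.4]
grip_width: 0.0411
```

>>> play_rows(
  deltas=[
    [40, [-1.5, 0, 0], [0, 0, 0]],
    [40, [-2.8, 0, 0], [0, 0, 0]],
    [40, [-4, 0, 0], [0, 0, 0]],
  ],
)

```text
clock: 10.92
tcp_pos: [0.5544, 0.0394, 0.08]
orientation: [-2.162, -2.275, -0.014]
contact_force: [-0.3, 6.0, -0.4]
grip_width: 0.041
```

>>> play_rows(
  deltas=[
    [40, [-1.3, 0, 0], [0, 0, 0]],
    [40, [-2.5, 0, 0], [0, 0, 0]],
  ],
)

```text
clock: 11.18
tcp_pos: [0.5545, 0.0379, 0.08]
orientation: [-2.162, -2.275, -0.015]
contact_force: [0.9, 6.3, 0.1]
grip_width: 0.0411
```

>>> play_rows(
  deltas=[
    [40, [-1.5, 0, 0], [0, 0, 0]],
    [40, [-2.7, 0, 0], [0, 0, 0]],
  ],
)

```text
clock: 11.42
tcp_pos: [0.5546, 0.0363, 0.08]
orientation: [-2.161, -2.275, -0.017]
contact_force: [1.1, 6.1, 0.2]
grip_width: 0.041
```

>>> play_rows(
  deltas=[
    [40, [-1.5, 0, 0], [0, 0, 0]],
    [40, [-2.7, 0, 0], [0, 0, 0]],
  ],
)

```text
clock: 11.68
tcp_pos: [0.5547, 0.0347, 0.08]
orientation: [-2.159, -2.275, -0.019]
contact_force: [-0.1, 6.6, 0.2]
grip_width: 0.041
```

Run:
```python
from h import *
st(); plan([.5547,.034,.08],2.5)
B=[]
for n,w,h in(("side",180,135),):
    im,d=r.grab_frame(n); u,v=275,235; print(u-w//2,v-h//2)
    B.append(cv2.resize(im[v-h//2:v+h//2,u-w//2:u+w//2,::-1],(800,600),interpolation=cv2.INTER_CUBIC))
cv2.imwrite("pics/c5.png",np.hstack(B))
```

```text
t 11.68 tcp [554.68  34.66  79.97] w 41.00 Ftool [ 6.57  0.27 -0.11] Ffence xyz [0.26, 6.57, 0.19] Mtool [-0.113  1.297 -0.048]
 jawdeg 2.97 fence xy 555.72 6.94 fenceX in tool [-0.002  1.     0.005] fenceY in tool [1.    0.002 0.012]
clock 11.675 tcp [0.5547 0.0347 0.08  ] F [-0.1  6.6  0.2] w 41.0 q [ 0.33  0.56 -0.64  1.94  0.45  0.79 -0.51]
shift mm [-0.7 -0.  -0. ] turn [ 0.0051 -0.012   0.0083]
185 168
```

View pics/c5.png

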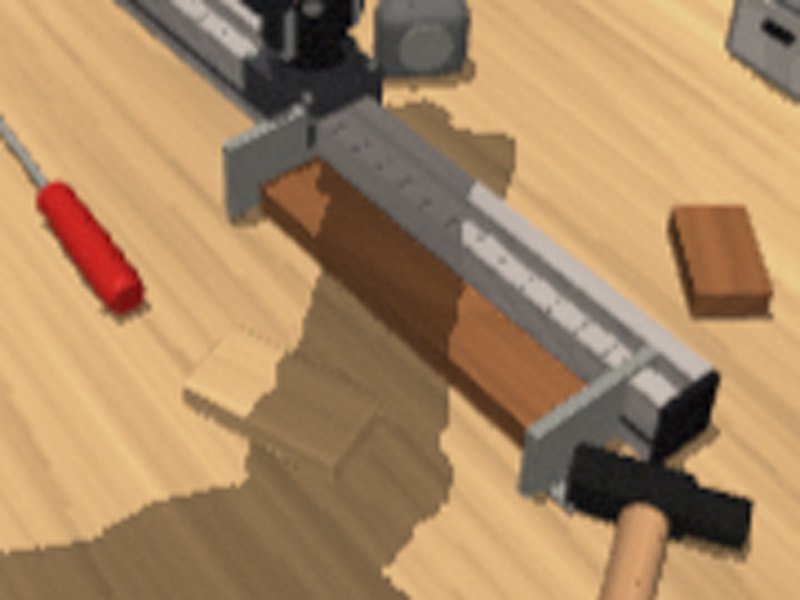

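The stop plate now sits at or just short of the rail end at (262,190), so I'll take shorter steps.

>>> play_rows(
  deltas=[
    [40, [-1.4, 0, 0], [0, -0.006, 0]],
    [40, [-2.4, 0, 0], [0, -0.006, 0]],
  ],
)

```text
clock: 11.98
tcp_pos: [0.5547, 0.0333, 0.08]
orientation: [-2.162, -2.278, -0.014]
contact_force: [-0.6, 8.3, -0.2]
grip_width: 0.0412
```

>>> play_rows(
  deltas=[
    [40, [-1.4, 0, 0], [0, -0.006, 0]],
    [40, [-2.4, 0, 0], [0, -0.006, 0]],
  ],
)

```text
clock: 12.22
tcp_pos: [0.5547, 0.0332, 0.08]
orientation: [2.161, 2.279, 0.011]
contact_force: [-0.5, 10.3, -1.7]
grip_width: 0.0409
```

>>> play_rows(
  deltas=[
    [40, [-0.8, 0, 0], [0, 0, 0]],
    [40, [-1.2, 0, 0], [0, 0, 0]],
  ],
)

```text
clock: 12.48
tcp_pos: [0.5547, 0.0334, 0.08]
orientation: [2.161, 2.28, 0.013]
contact_force: [0.0, 6.9, -0.0]
grip_width: 0.0411
```

Run:
```python
from h import *
st(); plan([.5547,.033,.08],2.5)
```

```text
t 12.47 tcp [554.73  33.36  79.97] w 41.14 Ftool [6.87 0.4  0.07] Ffence xyz [0.38, 6.87, -0.03] Mtool [-4.900e-02  1.621e+00  1.000e-03]
 jawdeg 3.08 fence xy 555.71 5.64 fenceX in tool [-0.004  1.     0.006] fenceY in tool [1.    0.004 0.005]
clock 12.475 tcp [0.5547 0.0334 0.08  ] F [ 0.   6.9 -0. ] w 41.1 q [ 0.33  0.56 -0.64  1.94  0.45  0.79 -0.51]
shift mm [-0.4 -0.1 -0. ] turn [ 0.006  -0.0054  0.0101]
```

>>> play_rows(
  deltas=[
    [40, [-1.5, 0, 0], [0, 0, 0]],
    [40, [-2.4, 0, 0], [0, 0, 0]],
    [40, [-2.4, 0, 0], [0, 0, 0]],
  ],
)

```text
clock: 12.85
tcp_pos: [0.5547, 0.0333, 0.08]
orientation: [-2.159, -2.28, -0.016]
contact_force: [0.5, 8.5, -0.7]
grip_width: 0.0411
```

>>> play_rows(
  deltas=[
    [40, [-2, 0, 0], [0, 0.004, 0]],
    [40, [-3.2, 0, 0], [0, 0.004, 0]],
    [40, [-3.2, 0, 0], [0, 0.004, 0]],
  ],
)

```text
clock: 13.22
tcp_pos: [0.5548, 0.0332, 0.08]
orientation: [-2.153, -2.278, -0.026]
contact_force: [0.8, 11.2, -1.8]
grip_width: 0.0413
```

Run:
```python
from h import *
st(); plan([.5547,.033,.08],2.5)
B=[]
for n,u,v in(("side",243,208),("side",320,258),("top",0,0)):
    im,d=r.grab_frame(n); w,h=60,66
    if n=="top": u,v=proj(n,[.52,-.24,.03]).astype(int)
    B.append(cv2.resize(im[v-h//2:v+h//2,u-w//2:u+w//2,::-1],(266,293),interpolation=cv2.INTER_CUBIC))
cv2.imwrite("pics/c6.png",np.hstack(B))
```

```text
t 13.22 tcp [554.79  33.25  80.02] w 41.26 Ftool [11.15  1.45  2.01] Ffence xyz [1.39, 11.19, -1.83] Mtool [-0.142  2.259  0.02 ]
 jawdeg 3.23 fence xy 555.75 5.52 fenceX in tool [-0.007  1.     0.007] fenceY in tool [1.    0.007 0.016]
clock 13.225 tcp [0.5548 0.0332 0.08  ] F [ 0.8 11.2 -1.8] w 41.3 q [ 0.34  0.56 -0.65  1.94  0.45  0.78 -0.5 ]
shift mm [-0.2 -0.1  0. ] turn [ 0.0072 -0.0161  0.0129]
```

View pics/c6.png

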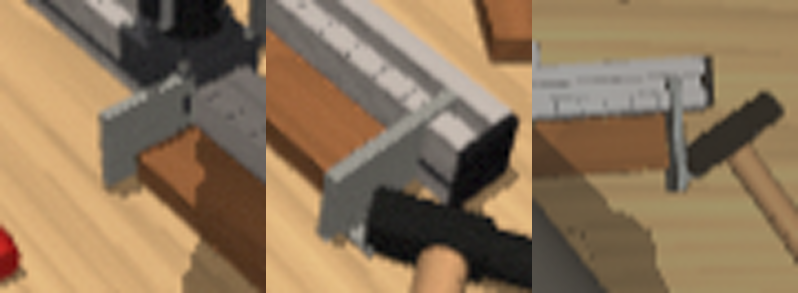

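Both ends look closed: the stop at (140,160) and the end plate at (325,170). At 11 N there is no motion, so the rail is home with about 5 N on it. I'll keep that push on while turning to lock.

>>> play_rows(
  deltas=[
    [40, [-2.8, -0.2, 0], [0, 0, 0.05]],
    [40, [-2.8, -0.2, 0], [0, 0, 0.17]],
    [40, [-2.8, -0.2, 0], [0, 0, 0.3]],
    [40, [-2.8, -0.2, 0], [0, 0, 0.43]],
    [40, [-2.8, -0.2, 0], [0, 0, 0.52]],
    [40, [-2.8, -0.2, 0], [0, 0, 0.52]],
  ],
)

```text
clock: 14.12
tcp_pos: [0.5547, 0.0333, 0.08]
orientation: [-2.661, -1.646, -0.025]
contact_force: [0.1, 9.5, -2.2]
grip_width: 0.0413
```

Run:
```python
from h import *
st(); plan([.5547,.033,.08],-57.6)
```

```text
t 14.12 tcp [554.68  33.27  79.99] w 41.29 Ftool [ 8.49 -4.19  2.33] Ffence xyz [0.53, 9.49, -2.15] Mtool [0.845 1.872 0.037]
 jawdeg -26.51 fence xy 555.65 5.55 fenceX in tool [0.49  0.872 0.008] fenceY in tool [ 0.871 -0.49   0.019]
clock 14.125 tcp [0.5547 0.0333 0.08  ] F [ 0.1  9.5 -2.2] w 41.3 q [ 0.25  0.53 -0.52  1.94  0.35  0.75 -0.94]
shift mm [-0.2  0.1 -0. ] turn [-0.0079 -0.0191  0.5427]
```

>>> play_rows(
  deltas=[
    [40, [-2.6, 1.5, 0], [0, 0, 0.04]],
    [40, [-2.6, 1.5, 0], [0, 0, 0.15]],
    [40, [-2.6, 1.5, 0], [0, 0, 0.27]],
    [40, [-2.6, 1.5, 0], [0, 0, 0.39]],
    [40, [-2.6, 1.5, 0], [0, 0, 0.48]],
    [40, [-2.6, 1.5, 0], [0, 0, 0.55]],
    [40, [-2.6, 1.5, 0], [0, 0, 0.55]],
  ],
)

```text
clock: 15.0
tcp_pos: [0.5547, 0.0333, 0.0798]
orientation: [-3.001, -0.863, -0.02]
contact_force: [1.1, 10.2, -2.8]
grip_width: 0.0412
```

Run:
```python
from h import *
st(); plan([.5547,.033,.08],-57.6)
```

```text
t 15.00 tcp [554.7   33.28  79.85] w 41.18 Ftool [ 6.35 -8.    3.08] Ffence xyz [1.66, 10.14, -2.85] Mtool [ 1.594  1.15  -0.048]
 jawdeg -57.91 fence xy 555.67 5.56 fenceX in tool [0.873 0.488 0.008] fenceY in tool [ 0.488 -0.873  0.022]
clock 15.0 tcp [0.5547 0.0333 0.0798] F [ 1.1 10.2 -2.8] w 41.2 q [ 0.15  0.5  -0.39  1.95  0.25  0.72 -1.4 ]
shift mm [-0.1  0.2 -0.2] turn [-0.0148 -0.0176 -0.0055]
```

>>> play_rows(
  deltas=[
    [40, [-1.4, 2.6, 0], [0, 0, 0.01]],
    [40, [-1.4, 2.6, 0], [0, 0, 0.02]],
    [40, [-1.4, 2.6, 0], [0, 0, 0.02]],
  ],
)

```text
clock: 15.38
tcp_pos: [0.5547, 0.0333, 0.0798]
orientation: [-3.006, -0.836, -0.021]
contact_force: [-0.5, 10.8, -1.7]
grip_width: 0.0408
```

Run:
```python
from h import *
st()
```

```text
t 15.38 tcp [554.71  33.26  79.82] w 40.77 Ftool [ 5.13 -9.45  1.94] Ffence xyz [0.07, 10.8, -1.68] Mtool [ 1.609  1.064 -0.174]
 jawdeg -58.91 fence xy 555.67 5.54 fenceX in tool [0.881 0.473 0.008] fenceY in tool [ 0.473 -0.881  0.024]
```

>>> play_rows(
  deltas=[
    [40, [0, 0, 0], [0, 0, -0.013]],
    [40, [0, 0, 0], [0, 0, -0.013]],
    [45, [0, 0, 0], [0, 0, -0.013]],
    [50, [0, 0, 0], [0, 0, -0.013]],
    [54, [0, 0, 0], [0, 0, -0.013]],
    [54, [0, 0, 0], [0, 0, -0.013]],
  ],
)

```text
clock: 16.12
tcp_pos: [0.5541, 0.0326, 0.0795]
orientation: [-3.001, -0.855, -0.019]
contact_force: [0.5, 1.2, -5.2]
grip_width: 0.0539
```

Run:
```python
from h import *
st()
```

```text
t 16.12 tcp [554.05  32.63  79.48] w 53.92 Ftool [ 1.01 -0.69  5.25] Ffence xyz [0.59, 1.21, -5.22] Mtool [ 0.181  0.171 -0.077]
 jawdeg -58.20 fence xy 554.99 4.95 fenceX in tool [0.875 0.484 0.007] fenceY in tool [ 0.484 -0.875  0.024]
```

>>> play_rows(
  deltas=[
    [60, [0, 0, 0], [0, 0, 0]],
    [60, [0, 0, 0], [0, 0, 0]],
    [60, [0, 0, 0], [0, 0, 0]],
  ],
)

```text
clock: 16.5
tcp_pos: [0.5543, 0.0322, 0.0798]
orientation: [-3.001, -0.854, -0.019]
contact_force: [-0.5, 0.5, -0.1]
grip_width: 0.0598
```

>>> play_rows(
  deltas=[
    [57, [0, 0, 0], [0, 0, 0]],
    [53, [0, 0, 0], [0, 0, 0]],
    [53, [0, 0, 0], [0, 0, 0]],
    [53, [0, 0, 0], [0, 0, 0]],
  ],
)

```text
clock: 17.0
tcp_pos: [0.5545, 0.0325, 0.0802]
orientation: [-3.001, -0.854, -0.02]
contact_force: [-2.2, 1.2, 4.8]
grip_width: 0.0528
```

Run:
```python
from h import *
st()
```

```text
t 17.00 tcp [554.52  32.5   80.16] w 52.84 Ftool [-1.16 -2.32 -4.75] Ffence xyz [-2.18, 1.36, 4.77] Mtool [ 0.59  -0.275 -0.03 ]
 jawdeg -58.21 fence xy 555.45 4.79 fenceX in tool [0.875 0.484 0.008] fenceY in tool [ 0.483 -0.875  0.023]
```

The tabs are felt again at 53 mm, so both are out in their notches. Now open and retreat.

>>> play_rows(
  deltas=[
    [65, [0, 0, 0], [0, 0, 0]],
    [80, [0, 0, 0], [0, 0, 0]],
    [80, [0, 0, 0], [0, 0, 0]],
    [80, [0, 0, -15], [0, 0, 0]],
    [80, [0, 0, -50], [0, 0, 0]],
    [80, [0, 0, -100], [0, 0, 0]],
    [80, [0, 0, -150], [0, 0, 0]],
    [80, [0, 0, -150], [0, 0, 0]],
  ],
)

```text
clock: 18.0
tcp_pos: [0.5563, 0.0294, 0.2356]
orientation: [-3.003, -0.855, -0.034]
contact_force: [0.3, -0.6, -1.6]
grip_width: 0.0799
```

Run:
```python
from h import *
st(); B=[]
for n,u,v in(("side",243,190),("side",320,255),("top",0,0)):
    im,d=r.grab_frame(n); w,h=60,66
    if n=="top": u,v=proj(n,[.52,-.24,.03]).astype(int)
    B.append(cv2.resize(im[v-h//2:v+h//2,u-w//2:u+w//2,::-1],(266,293),interpolation=cv2.INTER_CUBIC))
    if n=="side" and len(B)==1:
        q=cloud(n,d).reshape(-1,3); k=q[np.isfinite(q[:,0])&(q[:,2]>.08)&(q[:,2]<.115)&(np.hypot(q[:,0]-.5545,q[:,1]-.0325)<.04)]
        print(len(k),k.mean(0)); dd=(k[:,:2]-[.5545,.0325]); 
        t=k[:,2]>.098; 
        for ang in(-57.6,2.4,-70,-45): e=np.array([np.cos(np.radians(ang)),np.sin(np.radians(ang))]); print(ang,np.percentile(dd@e,[2,98]).round(4))
cv2.imwrite("pics/c7.png",np.hstack(B))
```

```text
t 18.00 tcp [556.29  29.37 235.56] w 79.87 Ftool [-0.16  0.69  1.63] Ffence xyz [0.22, -0.65, -1.64] Mtool [-0.049 -0.019 -0.023]
 jawdeg -58.23 fence xy 557.06 1.58 fenceX in tool [0.875 0.483 0.017] fenceY in tool [ 0.483 -0.875  0.023]
212 [0.5501572  0.02598473 0.09511286]
-57.6 [-0.0247  0.0289]
2.4 [-0.0226  0.019 ]
-70 [-0.0229  0.0296]
-45 [-0.0263  0.0284]
```

View pics/c7.png

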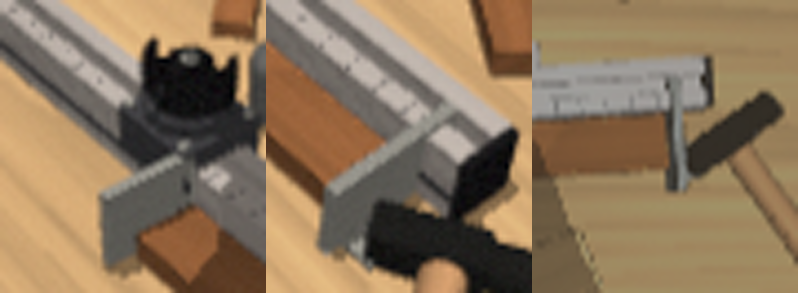

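The crop shows the knob as it was at the start: both tabs stand out at (150,60) and (232,60), in the locked direction. The rail is closed against the stop at (140,235) and the end plate at (325,190). Handing in.

```bash
python3 -c "
from bench import r
print(r.hand_in(), r.get_obs()['clock'])"
```

```text
the job is handed in; nothing more can be done
the job is handed in; nothing more can be done
```

The length stop is set to the sample rail and locked, and I handed the job in with the arm clear above the bed, about 18 s into the 56 s allowed.

**What I did**
- **Unlatch and open:** I centred the pinch on the knob by feel, squeezed the tabs with a 20 N grip, and turned the knob 60° anticlockwise to open.
- **Slide:** I moved the stop about 130 mm along the fence. The last stretch was in short steps at about 10 mm/s or slower.
- **Home and lock:** The rail came home when an 11 N push gave no further movement. I held about 10 N while turning back to locked. Less the usual sliding drag, that leaves an estimated 4–5 N on the rail.

**Last checks**
- **Tabs:** After letting go and opening to 60 mm, I felt the tabs again on closing to 53 mm. They could not be that far out unless both had dropped into their notches.
- **Knob angle:** The final view shows the knob in its starting direction. The jaws read -58.2° at release, against an expected -57.1° to -57.6°.
- **Ends of the rail:** No gap shows at either end in the pictures. They resolve only 2–4 mm per pixel, so the real evidence for "home" is the force.

**Not fully certain**
- The force on the rail is worked out from the total push minus drag, not measured directly.
- The camera and feel positions for the knob differed by about 2–3 mm, and I went by feel.
- The tool tilted by up to about 0.03 rad while pushing, and I did not fully correct it.

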